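# Index the brass bushing under the inspection head

### The job

Bring the brass bushing under the inspection head, pushing with a fingertip: first push on a red spoke of the turntable until the brass bushing stands right in front of the tip of the yellow pointer, and let the table come to rest there. Then push the orange inspection arm round until its black head is straight above the brass bushing. Do not touch or lift any of the bushings, and leave the other things on the bench where they are.

Things in the scene. Friction and masses are not known exactly. Their poses are not given: they have to be found in the camera images.
- hub (a point): centre of the turntable's three-spoke hub, on the vertical turning axis, at the middle height of the spokes (94 mm above the bench). Turntable: white disc of 236 mm diameter, top 40 mm above the bench, three studs with bushings; the hub's top is 106 mm above the bench. It turns freely either way, with about 0.12 N m of friction, and stays where it is left
- spoke0 (a point): centre of the black ball (20 mm diameter) at the outer end of a red spoke of the turntable, 60 mm from the axis and 94 mm above the bench. The spoke is a level round bar 12 mm thick that runs from the hub (38 mm diameter) to the ball; three spokes, 120 degrees apart, each half-way between two studs
- spoke1 (a point): centre of the black ball (20 mm diameter) at the outer end of a red spoke of the turntable, 60 mm from the axis and 94 mm above the bench. The spoke is a level round bar 12 mm thick that runs from the hub (38 mm diameter) to the ball; three spokes, 120 degrees apart, each half-way between two studs
- spoke2 (a point): centre of the black ball (20 mm diameter) at the outer end of a red spoke of the turntable, 60 mm from the axis and 94 mm above the bench. The spoke is a level round bar 12 mm thick that runs from the hub (38 mm diameter) to the ball; three spokes, 120 degrees apart, each half-way between two studs
- turntable (a joint): turning angle of the turntable, rad, counterclockwise from above positive, 0 at the start of each run wherever the table then stands (range -6.3 to 6.3)
- brass_bush_c (a point): the brass bushing, a yellow metal ring: 34 mm outside diameter, 18 mm bore, 16 mm high, loose over a 14 mm stud of the turntable at 92 mm from the axis; the point is its centre, half-way up, about 48 mm above the bench
- steel_bush_c (a point): the steel bushing, a grey metal ring: 34 mm outside diameter, 18 mm bore, 16 mm high, loose over a 14 mm stud of the turntable at 92 mm from the axis; the point is its centre, half-way up, about 48 mm above the bench
- black_bush_c (a point): the black plastic bushing: 34 mm outside diameter, 18 mm bore, 16 mm high, loose over a 14 mm stud of the turntable at 92 mm from the axis; the point is its centre, half-way up, about 48 mm above the bench
- place (a point): the inspection place: where the centre of the brass bushing belongs, 92 mm from the turntable axis, straight inward from the yellow pointer; about 48 mm above the bench. The pointer stands just outside the disc, its tip 122 mm from the axis, its top 44 mm above the bench
- fixture: the fixed aluminium base plate, 12 mm thick, under the turntable; origin on the bench under the turntable axis, z up, its y axis points from the turntable axis through the inspection place and the pointer to the post of the inspection arm
- pivot (a point): point on the vertical axis of the inspection arm's post, 212 mm from the turntable axis, at the middle height of the arm (107 mm above the bench); a round steel boss of 38 mm diameter, top 116 mm above the bench, covers it
- head (a point): centre of the underside of the inspection head, a black cylinder of 32 mm diameter at the arm's free end, 120 mm from the pivot, from 68 to 116 mm above the bench (it passes 12 mm over the bushings). The orange arm is a level bar 16 mm wide, from 100 to 114 mm above the bench, that runs from the pivot to the head
- inspect_arm (a joint): swing of the inspection arm, rad, counterclockwise from above positive; 0: the head is over the inspection place; it starts parked at 0.6 to 1.1 (away from the disc, towards the far side of the bench) and can swing from -0.6 to 1.4; about 0.1 N m of friction, stays where it is left
- bottle: closed blue bottle, 60 mm diameter, 110 mm high, to leave alone; origin at the centre of its underside
- driver: screwdriver with a red handle, lying on the bench, to leave alone; origin at its underside
- wrench: steel wrench lying on the bench, to leave alone; origin at its underside
- bin: small open blue bin, 120 x 90 x 50 mm, to leave alone; origin at the centre of its underside
- gearmotor: small steel gearmotor standing on the bench, 36 mm diameter, 64 mm high, to leave alone; origin at the centre of its underside
Things that resemble listed ones, but are neither listed nor needed, are in the scene too. Of the things shaped like the part that bears black_bush_c, the black one is meant.

How it is judged:
By the outcome, as a careful person would: the job done as asked, in the order asked, and still so for the second after the job is handed in, with the robot touching nothing.
It also fails if it takes over 58 s, if anything falls off the work surface, if the arm or the gripper's body presses on something with over 40 N, if the wrist force passes 120 N, or if a joint passes its speed limit or range.

### The arm

A 6-joint arm with a two-finger parallel gripper is mounted at the origin on the work surface. World frame = base frame: x ahead of the robot, y to its left, z up, the work surface at z = 0. Lengths are in mm, angles in rad, forces in N, time in s.
With the tool pointing down it reaches from about 375 to 975 mm from the base axis. Payload 3.8 kg.
Tool frame: the origin (TCP) lies midway between the tips of the shut fingers; the grasp point (between the pads) lies 19 mm behind it; z points along the fingers, y is the line along which they close (so a half turn about z gives the same grasp; the last joint's range is limited). The gripper opens to 88 mm and grips with 3 to 60 N. Pads are 18 mm wide; open, the fingers measure 123 mm over their backs; the gripper's body (75 mm by 187 mm) begins 45 mm behind the grasp point.
Start: joints at [-0.037, 0.264, 1.604, -0, 1.274, -0.037], TCP at [674.995, -0.002, 205.206] pointing down, gripper open.
Joint ranges: [-2.63, 2.63], [-0.94, 2.18], [0.31, 2.57], [-1.31, 4.45], [0, 2.66], [-2.55, 2.55]. Speed limits (rad/s): [2.57, 2.57, 3.14, 3.14, 3.14, 3.14].

### API

Orientations are given as [roll, pitch, yaw] about the fixed x, y, z axes, in that order (R = Rz(yaw) Ry(pitch) Rx(roll)).
In Python, from plant import robot, viewer gives the robot as it stands. The module is installed in compiled form; this text tells all that it offers.
- The arm moves only by the shell command python3 -m pendant 'ROWS'. ROWS is JSON, a list of rows, each an object of numbers: "gripper": the gripper command: -1 is shut, 1 is fully open, values between are in proportion; "x", "y", "z": the shift along the tool's x, y, z each as a share of 0.8 m, from -1 to 1; "twist": the turn about the tool's z as a share of 30 degrees, from -1 to 1. In form: [{"gripper": .., "x": .., "y": .., "z": .., "twist": ..}, ...]. A call has 1 to 10 rows; each row shifts and turns the commanded pose from where the row before left it, along the tool's axes as they then stand; what a row does not reach is not made up. A row lasts 1/12 s, in which the tool goes at most 41.7 mm and 7.16 degrees, less where a joint would pass 70% of its speed; a pose out of reach is approached as far as the arm can. A call with a number of a shift or a turn outside -1 to 1 is refused whole. A call with a gripper value outside its range is refused whole. The fingers move at their own pace and stop on an object; the grip force is fixed at half the most. Time passes only in rows, so rows that do not move let the fingers close. It gives the time, the measured TCP pose, the force, the opening and the grip force at its end, in the units of the state.
- robot.sense(): the state, without advancing time (a new reading comes with each control period).
- viewer.capture(name): name is "scene" or "side" or "wrist"; returns a dict with "color" (384x512x3 uint8, blue, green, red), "fov_y" (degrees; the focal length in pixels is half the picture's height over the tangent of half this angle, whatever the lens; pixels are square), "cx", "cy" (the principal point, pixels), "rvec" (rotation vector, rad) and "tvec" (3), from world to camera coordinates, as OpenCV has them. Camera axes: x right, y down, z forward; pixel columns grow to the right and rows downward; lengths in mm; the calibration is good to about 2 mm. A picture is of the moment at which its call begins. There is no depth.
- robot.close_job(): hands the job in; it is judged then, once.
The state is a dict: "time_s": time; "qpos": joint angles; "qd": joint speeds; "joint_torque": joint torques, N m; "eef_pos": TCP position; "ee_rot": TCP orientation; "force": force on the tool from outside, world axes, zero at the start; "moment": the same for the moment, N m; "width": finger opening in mm; "gripper_force": force on a finger pad.
Only numpy, scipy, OpenCV 4.12 (cv2) and the standard library are available. Lean on these libraries where they do the work, as an engineer would, in place of code of your own. Each camera call takes 0.05 s, during which the arm holds its last target. There are 200 camera calls.

## Working session

There is one attempt and no reset: what is moved stays moved. The work goes in short steps, Python scripts to look and compute and a shell command to move; the robot and the scene stay as the last step left them, time stands still between calls to the robot, and variables do not carry over. Pictures are saved under pics/ and viewed, at most 10 in all, crops included, and the job is handed in when it is done.

```bash
mkdir -p pics
cat > h.py <<'E'
import numpy as np, cv2
from plant import robot, viewer
def cap(n):
    d=viewer.capture(n); h=d["color"].shape[0]
    f=h/2/np.tan(np.radians(d["fov_y"])/2)
    d["K"]=np.array([[f,0,d["cx"]],[0,f,d["cy"]],[0,0,1.]])
    d["R"]=cv2.Rodrigues(np.array(d["rvec"],float))[0]; d["t"]=np.array(d["tvec"],float).ravel(); return d
def ray(d,u,v,z):
    r=d["R"].T@np.linalg.solve(d["K"],[u,v,1.]); c=-d["R"].T@d["t"]
    return c+r*(z-c[2])/r[2]
def proj(d,P):
    p=cv2.projectPoints(np.array(P,float).reshape(-1,1,3),np.array(d["rvec"],float),np.array(d["tvec"],float),d["K"],None)[0]; return p.reshape(-1,2)
E
python3 - <<'E'
from h import *
import pickle
a=cap("scene");b=cap("side");pickle.dump((a,b),open("v0.pkl","wb"))
for n,d in (("scene",a),("side",b)):
    cv2.imwrite(f"pics/{n}0.png",cv2.resize(d["color"],(800,600),interpolation=cv2.INTER_CUBIC)); print(n,-d["R"].T@d["t"])
s=robot.sense();print(s["time_s"],s["eef_pos"],s["ee_rot"],s["width"])
E
```

```text
scene [ 818.67119203 -460.69634     865.11226929]
side [ -52.09418396  560.84911321 1035.43588873]
0.1 [ 6.74287417e+02 -2.94698434e-03  2.04016621e+02] [-3.13958402e+00 -4.19073681e-05  1.57078882e+00] 88.42683388262395
```

View pics/scene0.png

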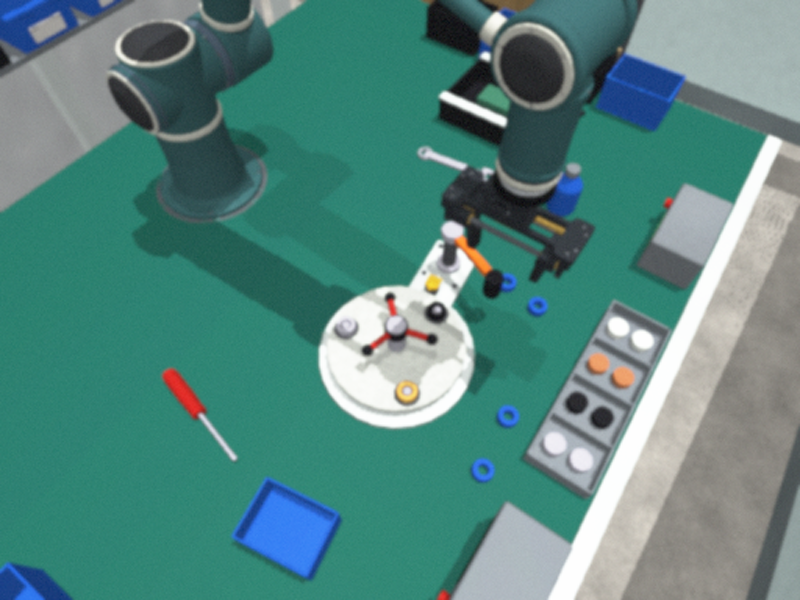

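View pics/side0.png

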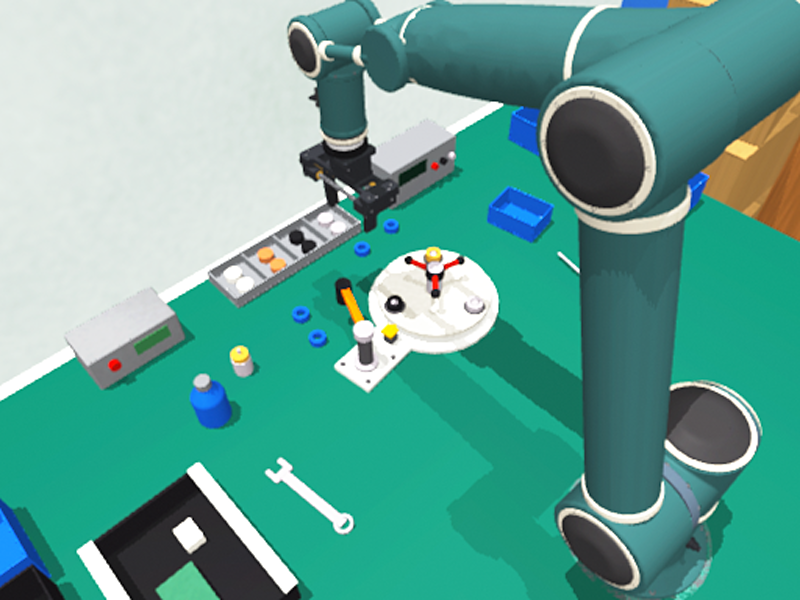

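The scene picture shows the brass ring at (407,392), steel at (346,327), black at (436,312) and the pointer at (433,284). The post is at (452,230) and the inspection head at (493,284). Things that could be taken for the brass ring are the gearmotor's yellow cap at side (240,355), the orange pieces in the tray at (598,363) and (623,377), and the blue rings. I choose the ring on the disc. Next I fit the model to both views and check it in one crop.

```bash
cat > fit.py <<'E'
from h import *
from scipy.optimize import least_squares
def model(p):
    hx,hy,fy,th,ar=p; h=np.array([hx,hy]); u=lambda a:np.array([np.cos(a),np.sin(a)])
    P={}; q=lambda xy,z:np.array([*xy,z])
    P["hubtop"]=q(h,106); 
    for k in range(3): P[f"ball{k}"]=q(h+60*u(th+np.pi/3+k*2*np.pi/3),94)
    for k,n in enumerate(("brass","b1","b2")): P[n]=q(h+92*u(th+k*2*np.pi/3),56)
    P["tip"]=q(h+122*u(fy),44); P["place"]=q(h+92*u(fy),48)
    pv=h+212*u(fy); P["pivtop"]=q(pv,116); P["headtop"]=q(pv+120*u(fy+np.pi+ar),116); return P
E
python3 - <<'E'
from fit import *
import pickle
a,b=pickle.load(open("v0.pkl","rb"))
oa=dict(hubtop=(396,325),brass=(407,391),pivtop=(452,230),headtop=(493,277))
ob=dict(hubtop=(434,268),brass=(433,254),pivtop=(364,328),headtop=(344,284))
balls_a=[(390,297),(432,339),(367,350)]; balls_b=[(408,260),(461,260),(435,293)]
bu_a=[(346,326),(437,311)]; bu_b=[(474,304),(395,302)]
h0=ray(a,396*.64,325*.64,106)[:2]; br=ray(a,407*.64,391*.64,56)[:2]; pv=ray(a,452*.64,230*.64,116)[:2]; hd=ray(a,493*.64,277*.64,116)[:2]
an=lambda v:np.arctan2(v[1],v[0])
print(h0,br,pv,hd, np.linalg.norm(pv-h0),np.linalg.norm(br-h0),np.linalg.norm(hd-pv))
def near(P,obs): 
    return [ (P-np.array(o))[np.argmin(np.linalg.norm(P-np.array(o),axis=1))] for o in obs]
def res(p,):
    M=model(p);r=[]
    for d,o,bl,bu in ((a,oa,balls_a,bu_a),(b,ob,balls_b,bu_b)):
        f=lambda ks:proj(d,[M[k] for k in ks])/.64
        r+=list(f(o)-np.array(list(o.values())))
        r+=near(f(["ball0","ball1","ball2"]),bl)+near(f(["b1","b2"]),bu)
    return np.array(r).ravel()
p0=[*h0,an(pv-h0),an(br-h0),an(hd-pv)-an(pv-h0)-np.pi]
s=least_squares(res,p0,loss="soft_l1"); print(s.x, np.round(s.fun.reshape(-1,2) if 0 else res(s.x).reshape(-1,2),1).tolist())
M=model(s.x); np.save("p.npy",s.x)
for k,v in M.items(): print(k,np.round(v,1))
t=(s.x[2]-s.x[3]+np.pi)%(2*np.pi)-np.pi; print("turn",np.degrees(t),"arm",np.degrees((s.x[4]+np.pi)%(2*np.pi)-np.pi),"fixyaw",np.degrees(s.x[2]))
im=cv2.resize(a["color"][150:300,180:360],(720,600),interpolation=cv2.INTER_CUBIC)
for k,v in M.items():
    u=proj(a,v)[0]; cv2.drawMarker(im,tuple(int(x) for x in (u-[180,150]+.5)*4),(255,0,255),1,14,1)
cv2.imwrite("pics/crop0.png",im)
E
```

```text
[ 567.39198526 -113.16533163] [ 633.98932248 -178.3906398 ] [541.36196237  96.04912363] [650.88642653  49.66171245] 210.82753706476808 93.21773517632148 118.94284411516949
[ 566.17555639 -113.57769825    1.69798035   -0.77711095   -5.24728498] [[-0.8, -0.2], [-1.0, -0.9], [-0.8, -0.8], [-0.9, -0.2], [-1.2, 0.6], [-1.3, 0.3], [-0.8, 0.3], [-1.5, -2.3], [-1.1, -2.2], [-0.7, -1.9], [-1.3, -2.2], [-1.6, 0.0], [-1.2, -1.6], [-0.9, -0.4], [-2.5, -0.1], [-1.3, -0.3], [-0.9, -3.4], [-2.1, -1.9]]
hubtop [ 566.2 -113.6  106. ]
ball0 [624.  -97.6  94. ]
ball1 [523.4 -71.5  94. ]
ball2 [ 551.1 -171.7   94. ]
brass [ 631.8 -178.1   56. ]
b1 [589.2 -24.5  56. ]
b2 [ 477.5 -138.1   56. ]
tip [550.7   7.4  44. ]
place [554.5 -22.3  48. ]
pivtop [539.3  96.7 116. ]
headtop [649.4  49.1 116. ]
turn 141.81228521289816 arm 59.352716839041854 fixyaw 97.28710750637123
```

View pics/crop0.png

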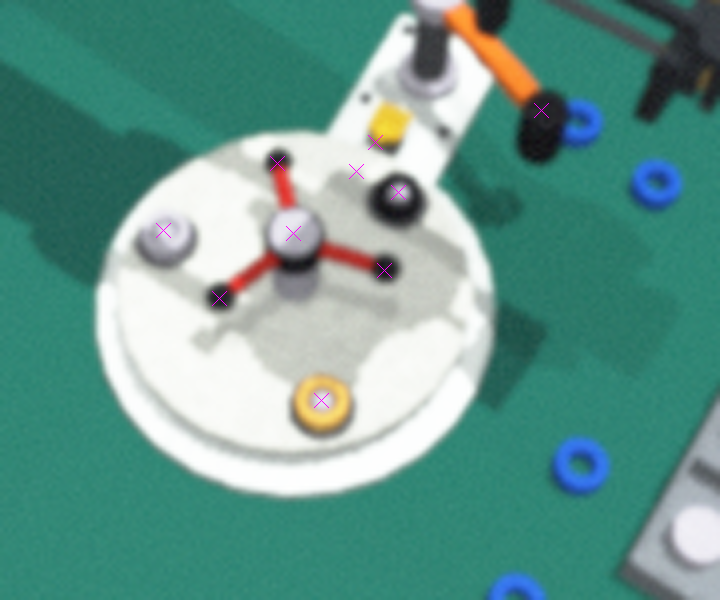

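The crop confirms the brass ring at crop pixel (321,400), and the model marks sit on the features. The table has to turn +141.8° and the arm −59.4°. I'll shut the gripper and move above the clockwise side of spoke0.

```bash
python3 -m pendant '[{"gripper":-1,"x":-0.0332,"y":-0.0164,"z":0,"twist":0},{"gripper":-1,"x":-0.0332,"y":-0.0164,"z":0,"twist":0},{"gripper":-1,"x":-0.0332,"y":-0.0164,"z":0,"twist":0},{"gripper":-1,"x":-0.0332,"y":-0.0164,"z":0,"twist":0},{"gripper":-1,"x":-0.0332,"y":-0.0164,"z":0,"twist":0},{"gripper":-1,"x":0,"y":0,"z":0,"twist":0.207},{"gripper":-1,"x":0,"y":0,"z":0,"twist":0.207},{"gripper":-1,"x":0,"y":0,"z":0,"twist":0.207},{"gripper":-1,"x":0,"y":0,"z":0,"twist":0.207},{"gripper":-1,"x":0,"y":0,"z":0,"twist":0.207}]'
python3 -m pendant '[{"gripper":-1,"x":0,"y":0,"z":0,"twist":0.207},{"gripper":-1,"x":0,"y":0,"z":0,"twist":0.207},{"gripper":-1,"x":0,"y":0,"z":0,"twist":0.207},{"gripper":-1,"x":0,"y":0,"z":0,"twist":0.207},{"gripper":-1,"x":0,"y":0,"z":0,"twist":0.207},{"gripper":-1,"x":0,"y":0,"z":0,"twist":0.207},{"gripper":-1,"x":0,"y":0,"z":0,"twist":0.207},{"gripper":-1,"x":0,"y":0,"z":0,"twist":0},{"gripper":-1,"x":0,"y":0,"z":0,"twist":0}]'
python3 -c "
from plant import robot
s=robot.sense();print(s['qpos'],s['ee_rot'],s['width'])"
```

```text
time_s: 0.93
eef_pos: [608.8, -132.9, 204.5]
ee_rot: [-3.14, 0.0, 1.023]
force: [0.3, -0.7, -0.2]
width: 23.4
gripper_force: 0.0
time_s: 1.68
eef_pos: [609.1, -132.7, 204.7]
ee_rot: [-3.141, 0.001, 0.273]
force: [0.4, 1.2, -0.2]
width: 0.3
gripper_force: 0.0
[-2.54481645e-01  1.68257485e-01  1.72006005e+00  3.20880134e-07
  1.25419666e+00  1.04312224e+00] [-3.14112837e+00  7.96045691e-04  2.73192524e-01] 0.2813895254989881
```

```bash
python3 -m pendant '[{"gripper":-1,"x":0,"y":0,"z":0.0307,"twist":0},{"gripper":-1,"x":0,"y":0,"z":0.0307,"twist":0},{"gripper":-1,"x":0,"y":0,"z":0.0307,"twist":0},{"gripper":-1,"x":0,"y":0,"z":0.0307,"twist":0},{"gripper":-1,"x":0,"y":0,"z":0.0307,"twist":0},{"gripper":-1,"x":0,"y":0,"z":0,"twist":0},{"gripper":-1,"x":0,"y":0,"z":0,"twist":0}]'
python3 - <<'E'
from h import *
a=cap("scene");b=cap("side")
f=lambda im:cv2.resize(im,(400,400),interpolation=cv2.INTER_CUBIC)
cv2.imwrite("pics/c1.png",np.hstack([f(a["color"][140:280,190:330]),f(b["color"][120:260,200:340])]))
E
```

```text
time_s: 2.27
eef_pos: [607.7, -132.4, 80.6]
ee_rot: [-3.139, 0.004, 0.272]
force: [-0.3, 0.3, 1.0]
width: 0.5
gripper_force: 0.0
```

View pics/c1.png

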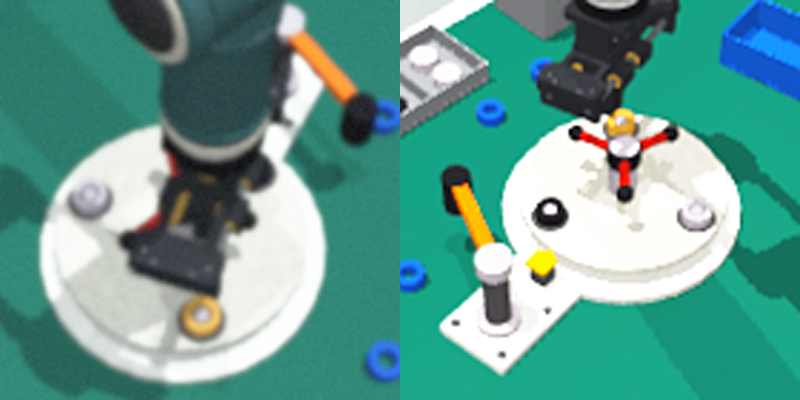

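Run:
```python
from h import *
b=cap("side");a=cap("scene")
e=robot.sense()["eef_pos"]
for z in (80,144,200): print(z,(proj(b,[e[0],e[1],z])[0]-[200,120])*400/140,(proj(a,[e[0],e[1],z])[0]-[190,140])*400/140)
f=lambda im:cv2.resize(im,(400,400),interpolation=cv2.INTER_CUBIC)
cv2.imwrite("pics/c2.png",np.hstack([f(a["color"][140:280,190:330]),f(b["color"][120:260,200:340])]))
```

```text
80 [203.7585374  130.79005595] [209.32683474 250.40644241]
144 [204.98402036  88.86143755] [210.57441864 215.5910477 ]
200 [206.13210256  49.581005  ] [211.80970525 181.11882442]
```

View pics/c2.png

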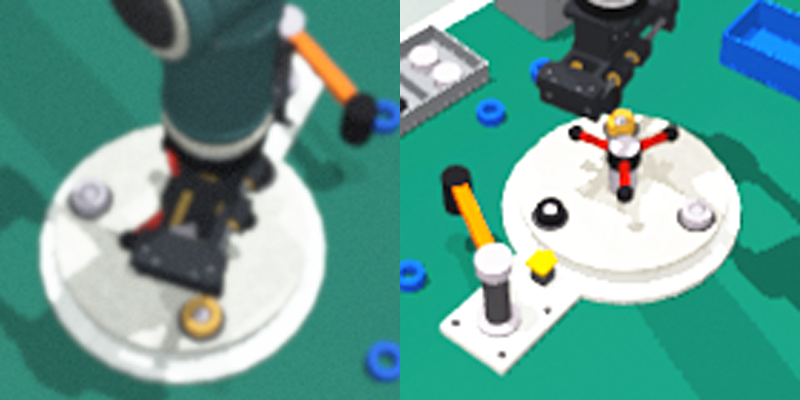

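The pair shows the finger behind spoke0 in the side view, tip near (604,131) where projected. The brass bushing is untouched at (622,122). Now I close the gap gently, then push.

```bash
python3 -m pendant '[{"gripper":-1,"x":0,"y":-0.0025,"z":0,"twist":0},{"gripper":-1,"x":0,"y":-0.0025,"z":0,"twist":0},{"gripper":-1,"x":0,"y":-0.0025,"z":0,"twist":0},{"gripper":-1,"x":0.002,"y":-0.0032,"z":0,"twist":-0.1333},{"gripper":-1,"x":0.002,"y":-0.0032,"z":0,"twist":-0.1333},{"gripper":-1,"x":0.002,"y":-0.0032,"z":0,"twist":-0.1333},{"gripper":-1,"x":0.002,"y":-0.0032,"z":0,"twist":-0.1333},{"gripper":-1,"x":0.002,"y":-0.0032,"z":0,"twist":-0.1333}]'
python3 - <<'E'
from h import *
p=np.load("p.npy");s=robot.sense();e=np.array(s["eef_pos"]);yaw=s["ee_rot"][2]
d=e[:2]-p[:2];c,n=np.cos(yaw),np.sin(yaw)
print("yaw",np.degrees(yaw),"radial",d@[c,n],"tooly",d@[n,-c])
b=cap("side")
cv2.imwrite("pics/c3.png",cv2.resize(b["color"][120:260,200:340],(500,500),interpolation=cv2.INTER_CUBIC))
E
```

```text
time_s: 3.13
eef_pos: [610.1, -111.8, 82.7]
ee_rot: [3.141, -0.0, 0.623]
force: [-0.6, -0.4, -0.2]
width: 0.6
gripper_force: 0.0
yaw 35.6877215451311 radial 36.72235190367503 tooly 24.211050984740776
```

View pics/c3.png

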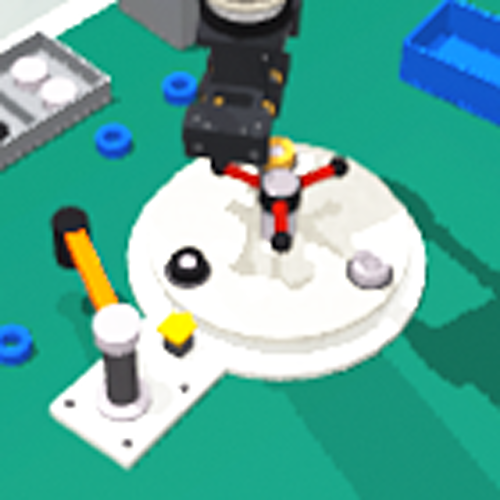

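The picture shows the table hasn't turned yet: the balls are still at (340,165) and (282,240), so the tip is thinner than I assumed. I'll add a tracker for the brass colour and keep pushing.

```bash
cat > tr.py <<'E'
from h import *
p=np.load("p.npy"); hub=p[:2]; place=hub+92*np.array([np.cos(p[2]),np.sin(p[2])])
def brass(n,tol=14):
    d=cap(n); hsv=cv2.cvtColor(d["color"],cv2.COLOR_BGR2HSV)
    m=cv2.inRange(hsv,(12,90,90),(34,255,255)); k,l,st,c=cv2.connectedComponentsWithStats(m); out=[]
    for i in range(1,k):
        if st[i,4]<12: continue
        u=c[i]; P=ray(d,*u,54)[:2]; v=P-hub; r=np.linalg.norm(v)
        if abs(r-92)<tol: out.append((round(np.degrees(np.arctan2(v[1],v[0])),1),round(r,1),int(st[i,4])))
    return out
def rep():
    s=robot.sense();e=np.array(s["eef_pos"]);yaw=s["ee_rot"][2];d=e[:2]-hub;c,n=np.cos(yaw),np.sin(yaw)
    print("target",round(np.degrees(p[2]),1),"yaw",round(np.degrees(yaw),1),"radial",d@[c,n],"tooly",d@[n,-c],"tcp",e,s["time_s"])
    print("scene",brass("scene"),"side",brass("side"))
if __name__=="__main__": rep()
E
python3 tr.py
python3 -m pendant '[{"gripper":-1,"x":0.002,"y":-0.0032,"z":0,"twist":-0.1333},{"gripper":-1,"x":0.002,"y":-0.0032,"z":0,"twist":-0.1333},{"gripper":-1,"x":0.002,"y":-0.0032,"z":0,"twist":-0.1333},{"gripper":-1,"x":0.002,"y":-0.0032,"z":0,"twist":-0.1333},{"gripper":-1,"x":0.002,"y":-0.0032,"z":0,"twist":-0.1333}]'; python3 tr.py
```

```text
target 97.3 yaw 35.9 radial 36.91847275005748 tooly 23.85683104819368 tcp [ 610.07095015 -111.27196094   82.7331155 ] 3.1833
scene [(np.float64(-44.9), np.float64(94.0), 119)] side [(np.float64(-48.8), np.float64(86.9), 52)]
time_s: 3.7
eef_pos: [607.1, -97.5, 82.6]
ee_rot: [3.141, -0.0, 0.969]
force: [-0.5, -0.6, -0.1]
width: 0.5
gripper_force: 0.0
target 97.3 yaw 55.5 radial 36.415813460395164 tooly 24.589180485662965 tcp [607.05426281 -97.46339938  82.56347473] 3.7
scene [(np.float64(71.5), np.float64(101.4), 18), (np.float64(-44.3), np.float64(94.6), 119)] side []
```

Run:
```python
from tr import *
a=cap("scene");b=cap("side")
e=robot.sense()["eef_pos"]
f=lambda im:cv2.resize(im,(400,400),interpolation=cv2.INTER_CUBIC)
A=f(a["color"][160:260,200:300]);B=f(b["color"][120:220,220:320])
for im,d,o in ((A,a,(200,160)),(B,b,(220,120))):
    for P in (e,[623.99,-97.6,94]): 
        u=(proj(d,P)[0]-o)*4; cv2.drawMarker(im,tuple(int(x) for x in u),(255,0,255),1,14,1)
cv2.imwrite("pics/c4.png",np.hstack([A,B]))
```

```text
(no output)
```

View pics/c4.png

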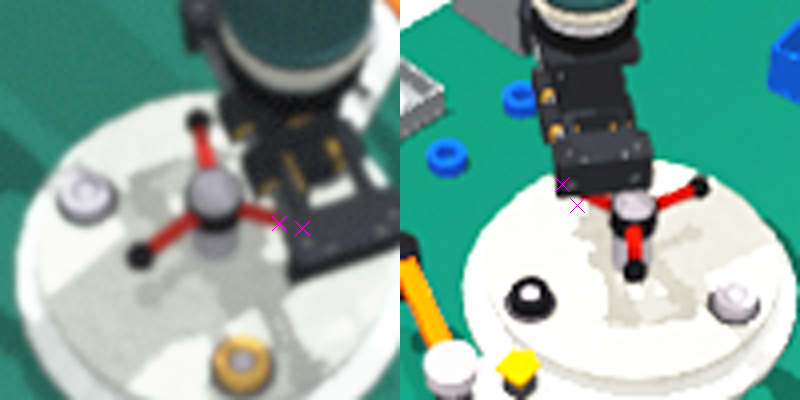

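Run:
```python
from h import *
import pickle
a,b=pickle.load(open("v0.pkl","rb"))
for n,d in (("scene",a),("side",b)):
  for x in (-53,0,53): print(n,x,(proj(d,[674.3+x,0,204])[0]/.64).round(),(proj(d,[674.3+x,0,268])[0]/.64).round())
s=robot.sense(); print(s["qpos"],s["eef_pos"],s["ee_rot"])
# dark-pixel test along the finger axis now, both cameras
for n in ("scene","side"):
  d=cap(n); e=s["eef_pos"]
  for z in (84,94,104,114,124,134,144,160):
    u=proj(d,[e[0],e[1],z])[0].round().astype(int); print(n,z,u,d["color"][u[1],u[0]])
```

```text
scene -53 [468. 257.] [473. 230.]
scene 0 [499. 273.] [506. 247.]
scene 53 [531. 291.] [540. 265.]
side -53 [370. 244.] [368. 217.]
side 0 [351. 230.] [349. 203.]
side 53 [333. 216.] [330. 190.]
[-1.99802886e-01  2.53972367e-01  1.85430168e+00 -1.33890614e-04
  1.03311089e+00  4.05847978e-01] [607.07978255 -97.57502165  82.52150154] [3.14135641e+00 2.36664102e-05 9.65214020e-01]
scene 84 [270 216] [ 83  82 108]
scene 94 [270 214] [73 71 87]
scene 104 [270 212] [83 79 77]
scene 114 [270 210] [78 75 74]
scene 124 [270 208] [79 77 71]
scene 134 [271 206] [59 56 54]
scene 144 [271 204] [63 57 57]
scene 160 [271 200] [50 65 76]
side 84 [264 171] [255 255 255]
side 94 [264 169] [139 154 191]
side 104 [264 167] [39 35 33]
side 114 [264 164] [41 38 38]
side 124 [264 162] [44 39 39]
side 134 [264 160] [63 59 57]
side 144 [264 157] [71 64 63]
side 160 [264 153] [73 76 79]
```

The colour samples show the real fingertip ends about 20 mm above the reported TCP, so the finger passed over the bar. I'll back off clockwise, lower by 20 mm and push again.

```bash
python3 -m pendant '[{"gripper":-1,"x":-0.0022,"y":0.0031,"z":-0.02,"twist":0.1333},{"gripper":-1,"x":-0.0022,"y":0.0031,"z":0,"twist":0.1333},{"gripper":-1,"x":-0.0022,"y":0.0031,"z":0,"twist":0.1333},{"gripper":-1,"x":-0.0022,"y":0.0031,"z":0,"twist":0.1333},{"gripper":-1,"x":-0.0022,"y":0.0031,"z":0,"twist":0.1333},{"gripper":-1,"x":-0.0022,"y":0.0031,"z":0,"twist":0.1333},{"gripper":-1,"x":-0.0022,"y":0.0031,"z":0,"twist":0.1333},{"gripper":-1,"x":-0.0022,"y":0.0031,"z":0,"twist":0.1333},{"gripper":-1,"x":-0.0022,"y":0.0031,"z":0,"twist":0.1333},{"gripper":-1,"x":-0.0022,"y":0.0031,"z":0,"twist":0.1333}]'
python3 -m pendant '[{"gripper":-1,"x":0,"y":0.008,"z":0,"twist":0},{"gripper":-1,"x":0,"y":0,"z":0,"twist":0},{"gripper":-1,"x":0,"y":0,"z":0.015,"twist":0},{"gripper":-1,"x":0,"y":0,"z":0.015,"twist":0},{"gripper":-1,"x":0,"y":0,"z":0.015,"twist":0},{"gripper":-1,"x":0,"y":0,"z":0,"twist":0},{"gripper":-1,"x":0,"y":0,"z":0,"twist":0}]'
python3 tr.py
python3 -m pendant '[{"gripper":-1,"x":0,"y":-0.0025,"z":0,"twist":0},{"gripper":-1,"x":0,"y":-0.0025,"z":0,"twist":0},{"gripper":-1,"x":0,"y":-0.0025,"z":0,"twist":0},{"gripper":-1,"x":0.002,"y":-0.0032,"z":0,"twist":-0.1333},{"gripper":-1,"x":0.002,"y":-0.0032,"z":0,"twist":-0.1333},{"gripper":-1,"x":0.002,"y":-0.0032,"z":0,"twist":-0.1333},{"gripper":-1,"x":0.002,"y":-0.0032,"z":0,"twist":-0.1333},{"gripper":-1,"x":0.002,"y":-0.0032,"z":0,"twist":-0.1333}]'
python3 tr.py
```

```text
time_s: 4.83
eef_pos: [608.2, -127.7, 98.4]
ee_rot: [3.141, -0.0, 0.265]
force: [-0.2, -0.4, -0.7]
width: 0.9
gripper_force: 0.0
time_s: 5.42
eef_pos: [608.1, -132.7, 60.0]
ee_rot: [-3.139, 0.004, 0.271]
force: [-0.5, -0.0, -0.4]
width: 0.5
gripper_force: 0.0
target 97.3 yaw 15.5 radial 35.23170996538878 tooly 29.661451446064817 tcp [ 608.05295928 -132.7442894    60.02722162] 5.4167
scene [(np.float64(-45.3), np.float64(97.9), 93)] side [(np.float64(-48.6), np.float64(84.5), 55)]
time_s: 6.18
eef_pos: [611.4, -113.6, 63.4]
ee_rot: [3.139, -0.001, 0.623]
force: [1.3, -2.6, -1.1]
width: 0.6
gripper_force: 1.1
target 97.3 yaw 35.7 radial 36.752550107020575 tooly 26.408268177849994 tcp [ 611.43200969 -113.57635049   63.37358909] 6.1833
scene [(np.float64(-39.6), np.float64(94.0), 127)] side [(np.float64(-45.1), np.float64(86.0), 29)]
```

The table is turning now (brass −44.9° → −39.6°). I continue with 120°.

```bash
python3 -m pendant '[{"gripper":-1,"x":0.002,"y":-0.0032,"z":0,"twist":-0.1333},{"gripper":-1,"x":0.002,"y":-0.0032,"z":0,"twist":-0.1333},{"gripper":-1,"x":0.002,"y":-0.0032,"z":0,"twist":-0.1333},{"gripper":-1,"x":0.002,"y":-0.0032,"z":0,"twist":-0.1333},{"gripper":-1,"x":0.002,"y":-0.0032,"z":0,"twist":-0.1333},{"gripper":-1,"x":0.002,"y":-0.0032,"z":0,"twist":-0.1333},{"gripper":-1,"x":0.002,"y":-0.0032,"z":0,"twist":-0.1333},{"gripper":-1,"x":0.002,"y":-0.0032,"z":0,"twist":-0.1333},{"gripper":-1,"x":0.002,"y":-0.0032,"z":0,"twist":-0.1333},{"gripper":-1,"x":0.002,"y":-0.0032,"z":0,"twist":-0.1333}]'
python3 tr.py
python3 -m pendant '[{"gripper":-1,"x":0.002,"y":-0.0032,"z":0,"twist":-0.1333},{"gripper":-1,"x":0.002,"y":-0.0032,"z":0,"twist":-0.1333},{"gripper":-1,"x":0.002,"y":-0.0032,"z":0,"twist":-0.1333},{"gripper":-1,"x":0.002,"y":-0.0032,"z":0,"twist":-0.1333},{"gripper":-1,"x":0.002,"y":-0.0032,"z":0,"twist":-0.1333},{"gripper":-1,"x":0.002,"y":-0.0032,"z":0,"twist":-0.1333},{"gripper":-1,"x":0.002,"y":-0.0032,"z":0,"twist":-0.1333},{"gripper":-1,"x":0.002,"y":-0.0032,"z":0,"twist":-0.1333},{"gripper":-1,"x":0.002,"y":-0.0032,"z":0,"twist":-0.1333},{"gripper":-1,"x":0.002,"y":-0.0032,"z":0,"twist":-0.1333}]'
python3 tr.py
```

```text
time_s: 7.12
eef_pos: [601.7, -85.3, 63.7]
ee_rot: [3.137, -0.001, 1.318]
force: [3.8, 0.1, 0.7]
width: 0.4
gripper_force: 1.3
target 97.3 yaw 75.5 radial 36.22899435238916 tooly 27.346132700359814 tcp [601.71030757 -85.33531054  63.67991456] 7.1167
scene [(np.float64(-3.7), np.float64(93.6), 108)] side [(np.float64(-16.8), np.float64(104.6), 14), (np.float64(6.1), np.float64(87.2), 59)]
time_s: 8.05
eef_pos: [575.3, -70.0, 63.6]
ee_rot: [3.138, 0.0, 2.014]
force: [3.5, 4.4, 1.9]
width: 0.7
gripper_force: 2.1
target 97.3 yaw 115.4 radial 35.434686420393945 tooly 26.939839265710084 tcp [575.31194833 -70.01282383  63.56380696] 8.05
scene [(np.float64(36.3), np.float64(91.6), 103)] side [(np.float64(45.8), np.float64(88.4), 83)]
```

```bash
python3 -m pendant '[{"gripper":-1,"x":0.002,"y":-0.0032,"z":0,"twist":-0.1333},{"gripper":-1,"x":0.002,"y":-0.0032,"z":0,"twist":-0.1333},{"gripper":-1,"x":0.002,"y":-0.0032,"z":0,"twist":-0.1333},{"gripper":-1,"x":0.002,"y":-0.0032,"z":0,"twist":-0.1333},{"gripper":-1,"x":0.002,"y":-0.0032,"z":0,"twist":-0.1333},{"gripper":-1,"x":0.002,"y":-0.0032,"z":0,"twist":-0.1333},{"gripper":-1,"x":0.002,"y":-0.0032,"z":0,"twist":-0.1333},{"gripper":-1,"x":0.002,"y":-0.0032,"z":0,"twist":-0.1333},{"gripper":-1,"x":0.001,"y":-0.0016,"z":0,"twist":-0.0667},{"gripper":-1,"x":0.001,"y":-0.0016,"z":0,"twist":-0.0667}]'
python3 tr.py
python3 - <<'E'
from h import *
a=cap("scene");b=cap("side")
f=lambda im:cv2.resize(im,(400,480),interpolation=cv2.INTER_CUBIC)
cv2.imwrite("pics/c5.png",np.hstack([f(a["color"][140:260,215:315]),f(b["color"][130:250,205:305])]))
E
```

```text
time_s: 8.98
eef_pos: [547.0, -74.6, 62.9]
ee_rot: [3.14, -0.002, 2.64]
force: [-0.4, 4.9, 3.5]
width: 0.5
gripper_force: 3.0
target 97.3 yaw 151.3 radial 35.60754926838523 tooly 24.978301015255653 tcp [546.97046809 -74.55235175  62.89859268] 8.9833
scene [(np.float64(76.3), np.float64(89.1), 98)] side [(np.float64(83.8), np.float64(94.7), 88)]
```

View pics/c5.png

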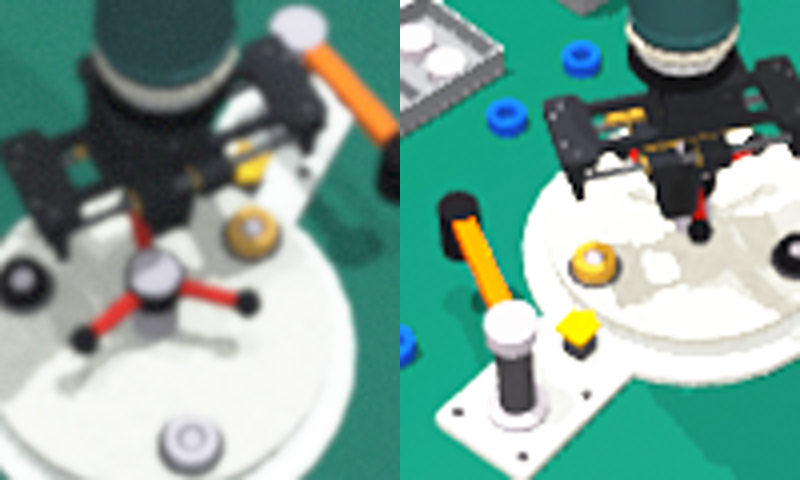

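The picture shows the brass ring at scene-crop (252,229) and side-crop (597,257), with the pointer still ahead of it. Steel is at scene (191,437) and black at (24,278). Next I fit the table angle and continue.

Run:
```python
from tr import *
a=cap("scene");b=cap("side")
A=lambda u:(u[0]/4+215-.4,u[1]/4+140-.4); B=lambda u:((u[0]-400)/4+205-.4,u[1]/4+130-.4)
an=lambda P:np.degrees(np.arctan2(*(P[:2]-hub)[::-1]))
for n,d,u,z,off in (("brass",a,A((252,229)),56,0),("steel",a,A((191,437)),56,0),("black",a,A((24,278)),56,0),("ball1",a,A((248,303)),94,0),("ball2",a,A((86,341)),94,0),("brass",b,B((597,257)),56,0),("ball",b,B((699,230)),94,0),("hub",a,A((155,268)),106,0)):
    P=ray(d,*u,z); print(n,P.round(1),round(an(P),1),round(np.linalg.norm(P[:2]-hub),1))
# pointer tip model overlay: yellow blob centroid
for n in("scene","side"):
    d=cap(n);m=cv2.inRange(cv2.cvtColor(d["color"],cv2.COLOR_BGR2HSV),(20,150,150),(34,255,255));k,l,st,c=cv2.connectedComponentsWithStats(m)
    for i in range(1,k):
        P=ray(d,*c[i],44)
        if st[i,4]>8 and np.linalg.norm(P[:2]-hub)<180: print(n,P.round(1),an(P),np.linalg.norm(P[:2]-hub),st[i,4])
```

```text
brass [584.7 -24.6  56. ] 78.2 90.9
steel [ 635.7 -172.7   56. ] -40.4 91.3
black [ 481.4 -142.5   56. ] -161.2 89.6
ball1 [623.1 -91.9  94. ] 20.8 60.9
ball2 [ 555.7 -170.8   94. ] -100.4 58.2
brass [578.7 -24.8  56. ] 82.0 89.7
ball [520.4 -76.   94. ] 140.6 59.2
hub [ 564.9 -110.   106. ] 109.6 3.8
scene [554.1  20.9  44. ] 95.14019665594085 135.02390486417798 32
side [ 684.9 -158.7   44. ] -20.794305827970508 126.96643574396882 21
side [644.5  35.5  44. ] 62.276004837660366 168.4215016837984 105
side [584.8 -25.5  44. ] 78.04048670363473 90.0156385516387 50
side [545.   27.1  44. ] 98.56144716297345 142.30688449715288 68
```

Table at about 80°, so 17° to go. I push 14° more slowly, then measure.

```bash
python3 -m pendant '[{"gripper":-1,"x":0.001,"y":-0.0016,"z":0,"twist":-0.0667},{"gripper":-1,"x":0.001,"y":-0.0016,"z":0,"twist":-0.0667},{"gripper":-1,"x":0.001,"y":-0.0016,"z":0,"twist":-0.0667},{"gripper":-1,"x":0.001,"y":-0.0016,"z":0,"twist":-0.0667},{"gripper":-1,"x":0.001,"y":-0.0016,"z":0,"twist":-0.0667},{"gripper":-1,"x":0.001,"y":-0.0016,"z":0,"twist":-0.0667},{"gripper":-1,"x":0.001,"y":-0.0016,"z":0,"twist":-0.0667},{"gripper":-1,"x":0,"y":0,"z":0,"twist":0},{"gripper":-1,"x":0,"y":0,"z":0,"twist":0}]'
python3 tr.py
python3 - <<'E'
from h import *
import pickle
a=cap("scene");b=cap("side");pickle.dump((a,b),open("v6.pkl","wb"))
f=lambda im:cv2.resize(im,(400,480),interpolation=cv2.INTER_CUBIC)
cv2.imwrite("pics/c6.png",np.hstack([f(a["color"][140:260,215:315]),f(b["color"][130:250,205:305])]))
E
```

```text
time_s: 10.13
eef_pos: [538.1, -81.6, 62.4]
ee_rot: [-3.141, -0.001, 2.886]
force: [-2.3, 2.3, 5.5]
width: -0.1
gripper_force: 2.5
target 97.3 yaw 165.3 radial 35.23735342223536 tooly 23.880008497802585 tcp [538.13536288 -81.55156158  62.43341435] 10.1333
scene [] side [(np.float64(-21.3), np.float64(97.9), 41), (np.float64(98.6), np.float64(96.4), 89)]
```

View pics/c6.png

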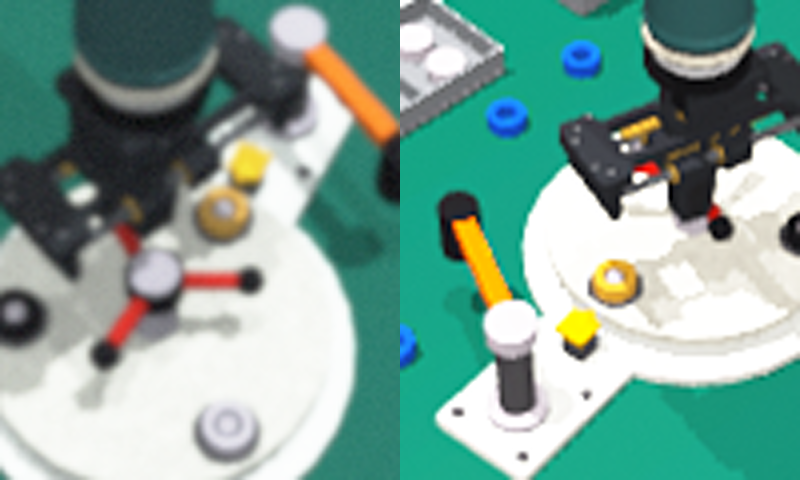

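The picture shows brass at scene (223,208) and side (616,275), nearly in front of the pointer at scene (247,165) and side (580,328). I refit everything jointly, with a pixel offset per camera.

```bash
cat > fit6.py <<'E'
from fit import *
import pickle
a,b=pickle.load(open("v0.pkl","rb"))
S=lambda u:(np.array(u)+.5)*.64-.5
A=lambda u:(np.array(u)+.5)/4-.5+[215,140]; B=lambda u:(np.array(u)-[400,0]+.5)/4-.5+[205,130]
obs=[]  # cam, state, name, pixel
def add(c,s,f,**k): obs.extend((c,s,n,f(u)) for n,u in k.items())
C0=lambda u:(np.array(u)+.5)/4-.5+[180,150]
add(0,0,C0,hubtop=(294,227),brass=(322,398),b1=(398,188),b2=(163,228),ball0=(385,270),ball1=(278,160),ball2=(219,298))
add(0,0,S,pivtop=(452,229),headtop=(493,276))
add(1,0,S,hubtop=(434,267),brass=(433,253),b1=(395,299),b2=(474,302),ball0=(408,260),ball2=(461,260),ball1=(435,293),pivtop=(364,327),headtop=(344,283))
add(0,1,A,hubtop=(155,268),brass=(223,206),b2=(227,424),b1=(17,312),ball2=(250,281),ball1=(105,355),pivtop=(298,25))
add(1,1,B,brass=(616,272),ball0=(720,227),pivtop=(511,319))
def res(p):
    M=[model(p[:5]),model([p[0],p[1],p[2],p[5],p[4]])]; r=[]
    for c,s,n,u in obs: r.append(proj((a,b)[c],M[s][n])[0]+p[6+2*c:8+2*c]-u)
    return np.concatenate([np.array(r).ravel(),p[6:10]/1.5])
p=np.load("p.npy"); x0=np.r_[p,p[2],0,0,0,0]
s=least_squares(res,x0,loss="soft_l1",f_scale=.5); x=s.x
J=s.jac; cov=np.linalg.inv(J.T@J)*.25
print(x.round(3)); r=res(x)[:-4].reshape(-1,2)
for o,q in zip(obs,r): print(o[:3],q.round(1),end=" ")
print("\nturn left deg",np.degrees(x[2]-x[5]),"sd",np.degrees(np.sqrt(cov[2,2]+cov[5,5]-2*cov[2,5])),"fix",np.degrees(x[2]),"arm",np.degrees(x[4]+2*np.pi))
np.save("p6.npy",x)
a6,b6=pickle.load(open("v6.pkl","rb"))
for n,d,o in(("scene",a6,x[6:8]),("side",b6,x[8:10])):
    m=cv2.inRange(cv2.cvtColor(d["color"],cv2.COLOR_BGR2HSV),(22,150,150),(34,255,255));k,l,st,c=cv2.connectedComponentsWithStats(m)
    for i in range(1,k):
        P=ray(d,*(c[i]-o),43)[:2]-x[:2]
        if st[i,4]>8 and np.linalg.norm(P)<160: print(n,np.degrees(np.arctan2(P[1],P[0])),np.linalg.norm(P),st[i,4])
E
python3 fit6.py
```

```text
[ 5.66359e+02 -1.14296e+02  1.69700e+00 -7.78000e-01 -5.24300e+00
  1.65300e+00  3.27000e-01 -7.32000e-01  5.45000e-01  1.04000e-01]
(0, 0, 'hubtop') [0. 1.] (0, 0, 'brass') [-0.1  0.1] (0, 0, 'b1') [0.1 0.5] (0, 0, 'b2') [0.3 0. ] (0, 0, 'ball0') [ 0.  -0.4] (0, 0, 'ball1') [-0.   0.3] (0, 0, 'ball2') [ 0.2 -0.5] (0, 0, 'pivtop') [ 0.  -0.2] (0, 0, 'headtop') [0.1 0.2] (1, 0, 'hubtop') [ 0.4 -0.4] (1, 0, 'brass') [ 0.  -0.6] (1, 0, 'b1') [-0.5  0.8] (1, 0, 'b2') [ 0.2 -0.8] (1, 0, 'ball0') [ 0.3 -0.1] (1, 0, 'ball2') [-0.7  0.1] (1, 0, 'ball1') [ 0.  -0.1] (1, 0, 'pivtop') [-0.2  0.7] (1, 0, 'headtop') [-0.1 -0.3] (0, 1, 'hubtop') [-0.2  0.8] (0, 1, 'brass') [-0.  -0.1] (0, 1, 'b2') [ 0.2 -0.5] (0, 1, 'b1') [-0.8 -0.8] (0, 1, 'ball2') [-0.1 -0.1] (0, 1, 'ball1') [-0.1  0. ] (0, 1, 'pivtop') [-0.   0.3] (1, 1, 'brass') [-0.3  0.2] (1, 1, 'ball0') [0.1 0.1] (1, 1, 'pivtop') [0.2 0.4] 
turn left deg 2.522417097897637 sd 0.5119881173551029 fix 97.2140517701159 arm 59.59546946687696
scene 96.64803547347547 136.96112919410456 54
side 90.69749955495045 92.9854236555362 26
side 97.4250512712583 142.36956245835754 65
```

2.5° ± 0.5° remain. I nudge that, back off clockwise, lift clear and remeasure.

```bash
python3 -m pendant '[{"gripper":-1,"x":0.00025,"y":-0.0004,"z":0,"twist":-0.0167},{"gripper":-1,"x":0.00025,"y":-0.0004,"z":0,"twist":-0.0167},{"gripper":-1,"x":0.00025,"y":-0.0004,"z":0,"twist":-0.0167},{"gripper":-1,"x":0.00025,"y":-0.0004,"z":0,"twist":-0.0167},{"gripper":-1,"x":0.00025,"y":-0.0004,"z":0,"twist":-0.0167},{"gripper":-1,"x":0,"y":0,"z":0,"twist":0},{"gripper":-1,"x":0,"y":0,"z":0,"twist":0},{"gripper":-1,"x":0,"y":0,"z":0,"twist":0}]'
python3 tr.py
python3 -m pendant '[{"gripper":-1,"x":0,"y":0.006,"z":0,"twist":0},{"gripper":-1,"x":0,"y":0.006,"z":0,"twist":0},{"gripper":-1,"x":0,"y":0,"z":-0.04,"twist":0},{"gripper":-1,"x":0,"y":0,"z":-0.04,"twist":0},{"gripper":-1,"x":0,"y":0,"z":-0.04,"twist":0},{"gripper":-1,"x":0,"y":0,"z":-0.04,"twist":0},{"gripper":-1,"x":0,"y":0,"z":-0.04,"twist":0},{"gripper":-1,"x":0,"y":0,"z":0,"twist":0}]'
python3 tr.py
```

```text
time_s: 11.0
eef_pos: [536.9, -82.6, 62.5]
ee_rot: [3.141, -0.001, 2.929]
force: [-1.4, 4.2, 5.6]
width: 0.2
gripper_force: 2.9
target 97.3 yaw 167.8 radial 35.18027804457832 tooly 24.086335795257185 tcp [536.87136456 -82.60887722  62.45422672] 11.0
scene [] side [(np.float64(-22.3), np.float64(95.2), 38), (np.float64(100.4), np.float64(97.1), 85)]
time_s: 11.77
eef_pos: [543.8, -74.5, 229.9]
ee_rot: [-3.141, 0.012, 2.931]
force: [0.8, -0.6, 0.1]
width: 0.5
gripper_force: 0.0
target 97.3 yaw 167.9 radial 30.112638384405308 tooly 33.561472207848915 tcp [543.76028011 -74.4535523  229.93946941] 11.7667
scene [] side [(np.float64(100.3), np.float64(97.0), 86)]
```

The side tracker moved +1.8°, so the table stands close to the target. Next I move to the far side of the orange arm.

```bash
python3 -m pendant '[{"gripper":-1,"x":-0.0098,"y":0.0445,"z":0,"twist":0},{"gripper":-1,"x":-0.0098,"y":0.0445,"z":0,"twist":0},{"gripper":-1,"x":-0.0098,"y":0.0445,"z":0,"twist":0},{"gripper":-1,"x":-0.0098,"y":0.0445,"z":0,"twist":0},{"gripper":-1,"x":-0.0098,"y":0.0445,"z":0,"twist":0},{"gripper":-1,"x":0,"y":0,"z":0,"twist":0.185},{"gripper":-1,"x":0,"y":0,"z":0,"twist":0.185},{"gripper":-1,"x":0,"y":0,"z":0,"twist":0},{"gripper":-1,"x":0,"y":0,"z":0,"twist":0}]'
cat > arm.py <<'E'
from tr import *
x=np.load("p6.npy");fy=x[2];pv=x[:2]+212*np.array([np.cos(fy),np.sin(fy)])
s=robot.sense();e=np.array(s["eef_pos"])[:2];d=e-pv
print("tcp",s["eef_pos"],"yaw",np.degrees(s["ee_rot"][2]),"r",np.linalg.norm(d),"tcp arm-angle",(np.degrees(np.arctan2(d[1],d[0])-fy)-180)%360)
for n,o in(("scene",x[6:8]),("side",x[8:10])):
    c=cap(n);m=cv2.inRange(cv2.cvtColor(c["color"],cv2.COLOR_BGR2HSV),(5,170,120),(19,255,255))
    k,l,st,cc=cv2.connectedComponentsWithStats(m)
    for i in range(1,k):
        P=ray(c,*(cc[i]-o),112)[:2]-pv
        if st[i,4]>25 and np.linalg.norm(P)<115: print(n,"arm",(np.degrees(np.arctan2(P[1],P[0])-fy)-180)%360,np.linalg.norm(P),st[i,4])
# table features in scene/side by local darkness near expected balls
print("brass",brass("scene"),brass("side"))
E
python3 arm.py
```

```text
time_s: 12.62
eef_pos: [613.6, 92.3, 219.8]
ee_rot: [-3.139, -0.003, 2.74]
force: [-0.0, 1.0, -0.3]
width: 0.6
gripper_force: 0.0
tcp [613.64283305  92.346995   219.81263779] yaw 157.01633746641537 r 73.99739558571252 tcp arm-angle 79.93604033777149
scene arm 59.283908094427204 66.03886626418132 147
side arm 61.96315534288158 63.67224605231915 122
brass [] [(np.float64(100.2), np.float64(96.9), 92)]
```

```bash
python3 -m pendant '[{"gripper":-1,"x":0,"y":0.003,"z":0.0385,"twist":0},{"gripper":-1,"x":0,"y":0,"z":0.0385,"twist":0},{"gripper":-1,"x":0,"y":0,"z":0.0385,"twist":0},{"gripper":-1,"x":0,"y":0,"z":0.0385,"twist":0},{"gripper":-1,"x":0,"y":0,"z":0.0385,"twist":0},{"gripper":-1,"x":0,"y":0,"z":0,"twist":0},{"gripper":-1,"x":0,"y":0,"z":0,"twist":0}]'
python3 arm.py
python3 -m pendant '[{"gripper":-1,"x":0,"y":-0.004,"z":0,"twist":0},{"gripper":-1,"x":0,"y":-0.004,"z":0,"twist":0},{"gripper":-1,"x":-0.0012,"y":-0.0049,"z":0,"twist":0.1},{"gripper":-1,"x":-0.0012,"y":-0.0049,"z":0,"twist":0.1},{"gripper":-1,"x":-0.0012,"y":-0.0049,"z":0,"twist":0.1},{"gripper":-1,"x":-0.0012,"y":-0.0049,"z":0,"twist":0.1},{"gripper":-1,"x":-0.0012,"y":-0.0049,"z":0,"twist":0.1},{"gripper":-1,"x":-0.0012,"y":-0.0049,"z":0,"twist":0.1}]'
python3 arm.py
```

```text
time_s: 13.4
eef_pos: [613.8, 93.9, 66.6]
ee_rot: [-3.139, -0.004, 2.738]
force: [0.0, -0.0, 0.1]
width: 0.3
gripper_force: 0.0
tcp [613.7936406   93.9103385   66.61730225] yaw 156.8553046158433 r 74.0869014614859 tcp arm-angle 81.14946038485868
scene arm 59.66108504243846 85.60764251461516 86
side arm 61.88929915084259 53.7523394943152 102
brass [] [(np.float64(100.3), np.float64(97.2), 91)]
time_s: 14.27
eef_pos: [608.1, 65.5, 70.3]
ee_rot: [3.138, 0.003, 2.421]
force: [1.9, 0.9, 2.1]
width: 0.6
gripper_force: 1.0
tcp [608.07149663  65.45111738  70.2880973 ] yaw 138.70680751487208 r 74.86281197882771 tcp arm-angle 58.68071256823606
scene arm 41.24738303546309 78.05031505427243 81
side arm 40.44414693167806 68.27108916261709 96
brass [] [(np.float64(100.3), np.float64(97.2), 91)]
```

The arm is moving (59.6° → about 41°), with the TCP about 17.5° ahead in angle. I continue 33°.

```bash
python3 -m pendant '[{"gripper":-1,"x":-0.0012,"y":-0.0049,"z":0,"twist":0.1},{"gripper":-1,"x":-0.0012,"y":-0.0049,"z":0,"twist":0.1},{"gripper":-1,"x":-0.0012,"y":-0.0049,"z":0,"twist":0.1},{"gripper":-1,"x":-0.0012,"y":-0.0049,"z":0,"twist":0.1},{"gripper":-1,"x":-0.0012,"y":-0.0049,"z":0,"twist":0.1},{"gripper":-1,"x":-0.0012,"y":-0.0049,"z":0,"twist":0.1},{"gripper":-1,"x":-0.0012,"y":-0.0049,"z":0,"twist":0.1},{"gripper":-1,"x":-0.0012,"y":-0.0049,"z":0,"twist":0.1},{"gripper":-1,"x":-0.0012,"y":-0.0049,"z":0,"twist":0.1},{"gripper":-1,"x":-0.0012,"y":-0.0049,"z":0,"twist":0.1}]'
python3 -m pendant '[{"gripper":-1,"x":-0.0006,"y":-0.0025,"z":0,"twist":0.05},{"gripper":-1,"x":-0.0006,"y":-0.0025,"z":0,"twist":0.05},{"gripper":-1,"x":0,"y":0,"z":0,"twist":0},{"gripper":-1,"x":0,"y":0,"z":0,"twist":0}]'
python3 arm.py
```

```text
time_s: 15.3
eef_pos: [581.0, 35.6, 69.2]
ee_rot: [3.14, 0.0, 1.899]
force: [1.2, 0.7, 1.2]
width: 0.5
gripper_force: 1.0
time_s: 15.63
eef_pos: [576.7, 33.3, 68.5]
ee_rot: [3.141, 0.0, 1.849]
force: [1.0, 0.7, 1.3]
width: 0.0
gripper_force: 0.7
tcp [576.74566109  33.28602172  68.5191136 ] yaw 105.92456313021279 r 72.84205631669913 tcp arm-angle 23.321161413572554
scene arm 6.425286627451555 83.62018316894856 49
side arm 2.556499134903106 65.73600815704958 106
brass [(np.float64(96.5), np.float64(83.3), 68)] [(np.float64(101.6), np.float64(99.5), 77)]
```

About 4–6° are left. I push 3° more, then retract clear for a proper two-camera measurement.

```bash
python3 -m pendant '[{"gripper":-1,"x":-0.0004,"y":-0.0016,"z":0,"twist":0.0333},{"gripper":-1,"x":-0.0004,"y":-0.0016,"z":0,"twist":0.0333},{"gripper":-1,"x":-0.0004,"y":-0.0016,"z":0,"twist":0.0333},{"gripper":-1,"x":0,"y":0,"z":0,"twist":0},{"gripper":-1,"x":0,"y":0,"z":0,"twist":0}]'
python3 arm.py
python3 -m pendant '[{"gripper":-1,"x":0,"y":0.02,"z":0,"twist":0},{"gripper":-1,"x":0,"y":0.03,"z":0,"twist":0},{"gripper":-1,"x":0,"y":0.01,"z":-0.04,"twist":0},{"gripper":-1,"x":0,"y":0,"z":-0.05,"twist":0},{"gripper":-1,"x":0.02,"y":0.02,"z":-0.04,"twist":0},{"gripper":-1,"x":0.04,"y":0.02,"z":0,"twist":0},{"gripper":-1,"x":0.04,"y":0.02,"z":0,"twist":0},{"gripper":-1,"x":0.04,"y":0.02,"z":0,"twist":0},{"gripper":-1,"x":0.04,"y":0.02,"z":0,"twist":0},{"gripper":-1,"x":0,"y":0,"z":0,"twist":0}]'
python3 arm.py
python3 - <<'E'
from h import *
import pickle
a=cap("scene");b=cap("side");pickle.dump((a,b),open("v7.pkl","wb"))
f=lambda im:cv2.resize(im,(400,480),interpolation=cv2.INTER_CUBIC)
cv2.imwrite("pics/c7.png",np.hstack([f(a["color"][140:260,215:315]),f(b["color"][130:250,205:305])]))
E
```

```text
time_s: 16.25
eef_pos: [572.8, 31.3, 68.3]
ee_rot: [-3.141, -0.0, 1.795]
force: [0.3, -0.9, 1.2]
width: 0.4
gripper_force: 0.6
tcp [572.83640769  31.28893866  68.29820047] yaw 102.85649607949136 r 72.70816579952799 tcp arm-angle 19.866135610880576
scene arm 3.2829588049676204 85.57003504098296 49
side arm 358.93955624459306 64.15666890835426 99
brass [(np.float64(94.3), np.float64(82.6), 68)] [(np.float64(55.0), np.float64(101.8), 13), (np.float64(101.9), np.float64(100.8), 72)]
time_s: 17.28
eef_pos: [665.9, 206.3, 171.6]
ee_rot: [-3.142, -0.003, 1.799]
force: [-0.1, 0.2, -0.0]
width: 0.5
gripper_force: 0.0
tcp [665.91536136 206.29948985 171.62088753] yaw 103.10366950528554 r 167.57447301399228 tcp arm-angle 123.93771674420066
scene arm 4.54575156639163 62.85457328355232 134
side arm 356.54043031813126 61.00270523695945 70
brass [(np.float64(94.1), np.float64(82.6), 67)] [(np.float64(102.1), np.float64(100.9), 71)]
```

View pics/c7.png

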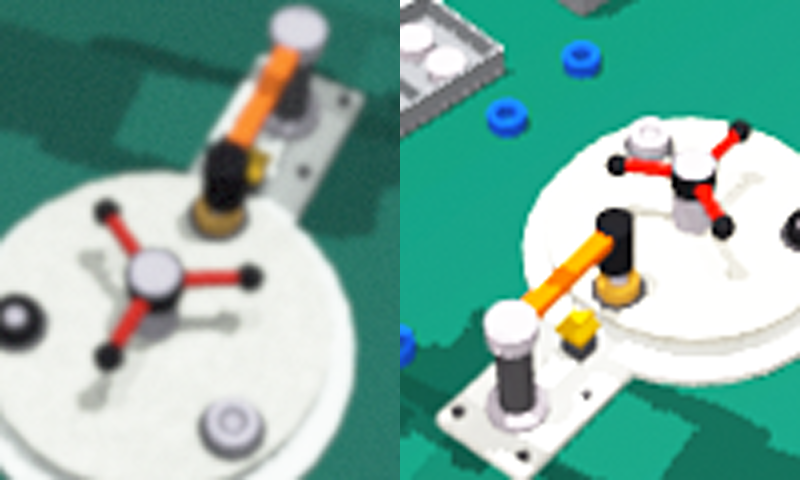

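The last picture shows the head above the brass bushing in both views. The head's top is at scene (227,155) and side (615,221), brass below at scene (219,217) and side (620,287). Now a joint fit of the table and arm angles.

```bash
cat > fit7.py <<'E'
exec(open("fit6.py").read().split("def res")[0])
add(0,2,A,hubtop=(155,268),ball0=(107,211),ball2=(251,277),ball1=(108,356),b2=(231,423),b1=(16,317),pivtop=(298,25),headtop=(227,155))
add(1,2,B,hubtop=(694,160),ball1=(740,130),ball2=(618,165),ball0=(722,227),b2=(651,129),pivtop=(511,320),headtop=(615,221))
def res(p):
    M=[model([p[0],p[1],p[2],t,q]) for t,q in ((p[3],p[4]),(p[5],p[4]),(p[10],p[11]))]
    r=[proj((a,b)[c],M[s][n])[0]+p[6+2*c:8+2*c]-u for c,s,n,u in obs]
    return np.concatenate([np.array(r).ravel(),p[6:10]/1.5])
s=least_squares(res,np.r_[np.load("p6.npy"),1.69,0.],loss="soft_l1",f_scale=.5);x=s.x
cov=np.linalg.inv(s.jac.T@s.jac)*.25
print(x.round(3))
for o,q in zip(obs,res(x)[:-4].reshape(-1,2)):
    if o[1]==2: print(o[0],o[2],q.round(1),end="; ")
M=model([x[0],x[1],x[2],x[10],x[11]])
print("\nturn left",np.degrees(x[2]-x[10]),np.degrees(np.sqrt(cov[2,2]+cov[10,10]-2*cov[2,10])),"arm",np.degrees(x[11]),np.degrees(cov[11,11]**.5),M["headtop"][:2],M["brass"][:2],M["place"][:2])
E
python3 fit7.py
```

```text
[ 5.66612e+02 -1.14085e+02  1.69700e+00 -7.78000e-01 -5.24400e+00
  1.65200e+00  2.81000e-01 -7.55000e-01  6.83000e-01  3.90000e-02
  1.68100e+00  3.20000e-02]
0 hubtop [-0.1  0.7]; 0 ball0 [-0.   0.1]; 0 ball2 [-0.3  0.3]; 0 ball1 [-0.2  0. ]; 0 b2 [ 0.2 -0.7]; 0 b1 [-0.5 -1.2]; 0 pivtop [0.  0.3]; 0 headtop [-0.2  0.2]; 1 hubtop [-0.1  0.6]; 1 ball1 [-0.1  0.4]; 1 ball2 [-0.2 -0.3]; 1 ball0 [ 0.2 -0.1]; 1 b2 [-0.2  0.4]; 1 pivtop [0.2 0.1]; 1 headtop [-0.  -0.3]; 
turn left 0.9229692389288178 0.5376545739407504 arm 1.8217864724709865 0.5647200518575838 [558.81012398 -22.27668315] [556.50486442 -22.642322  ] [555.03319625 -22.81699874]
```

The head is about 3.8 mm short of the place and 2.3 mm off the brass centre. The brass itself is within about 1.5 mm of the place. I return along the same path for a final 1.5° nudge of the arm.

```bash
python3 -m pendant '[{"gripper":-1,"x":-0.04,"y":-0.02,"z":0,"twist":0},{"gripper":-1,"x":-0.04,"y":-0.02,"z":0,"twist":0},{"gripper":-1,"x":-0.04,"y":-0.02,"z":0,"twist":0},{"gripper":-1,"x":-0.04,"y":-0.02,"z":0,"twist":0},{"gripper":-1,"x":-0.02,"y":-0.02,"z":0.04,"twist":0},{"gripper":-1,"x":0,"y":0,"z":0.05,"twist":0},{"gripper":-1,"x":0,"y":0,"z":0.04,"twist":0},{"gripper":-1,"x":0,"y":-0.03,"z":0,"twist":0},{"gripper":-1,"x":0,"y":-0.018,"z":0,"twist":0},{"gripper":-1,"x":0,"y":0,"z":0,"twist":0}]'
python3 arm.py
```

```text
time_s: 18.42
eef_pos: [578.0, 31.6, 66.0]
ee_rot: [-3.135, -0.001, 1.793]
force: [0.7, 0.0, -0.4]
width: 0.4
gripper_force: 0.0
tcp [578.00878863  31.58543633  66.04500318] yaw 102.72696406371254 r 74.9488885510328 tcp arm-angle 23.492356362603687
scene arm 3.3802752640174276 85.21324835438251 49
side arm 358.40496931327306 64.40642093484797 91
brass [(np.float64(94.3), np.float64(82.8), 70)] [(np.float64(101.9), np.float64(100.8), 72)]
```

```bash
python3 -m pendant '[{"gripper":-1,"x":0,"y":-0.002,"z":0,"twist":0},{"gripper":-1,"x":0,"y":-0.002,"z":0,"twist":0},{"gripper":-1,"x":0,"y":-0.002,"z":0,"twist":0},{"gripper":-1,"x":0,"y":0,"z":0,"twist":0},{"gripper":-1,"x":0,"y":0,"z":0,"twist":0}]'
python3 arm.py
```

```text
time_s: 19.03
eef_pos: [577.9, 32.6, 68.5]
ee_rot: [3.141, 0.0, 1.796]
force: [0.8, 0.7, -1.4]
width: 0.7
gripper_force: 0.0
tcp [577.89598213  32.5697382   68.48742169] yaw 102.87739501411761 r 74.04609821010048 tcp arm-angle 23.80623040384262
scene arm 3.482884684951273 84.27547915314882 53
side arm 358.53702354140466 64.17375890509555 93
brass [(np.float64(94.2), np.float64(82.7), 69)] [(np.float64(101.9), np.float64(100.8), 72)]
```

```bash
python3 -m pendant '[{"gripper":-1,"x":0,"y":-0.002,"z":0,"twist":0},{"gripper":-1,"x":0,"y":-0.002,"z":0,"twist":0},{"gripper":-1,"x":0,"y":-0.002,"z":0,"twist":0},{"gripper":-1,"x":0,"y":-0.001,"z":0,"twist":0},{"gripper":-1,"x":0,"y":-0.0008,"z":0,"twist":0},{"gripper":-1,"x":0,"y":0,"z":0,"twist":0},{"gripper":-1,"x":0,"y":0,"z":0,"twist":0},{"gripper":-1,"x":0,"y":0,"z":0,"twist":0}]'
python3 arm.py
```

```text
time_s: 19.9
eef_pos: [571.9, 31.0, 68.5]
ee_rot: [3.141, 0.0, 1.795]
force: [1.3, 0.5, -0.9]
width: 0.3
gripper_force: 0.7
tcp [571.94649474  31.02722739  68.4714658 ] yaw 102.86434848700696 r 72.54179110012113 tcp arm-angle 19.1461911685592
scene arm 2.220173396402174 87.08468282599844 47
side arm 358.2051167116215 65.2063934466027 104
brass [(np.float64(93.9), np.float64(83.1), 70)] [(np.float64(55.1), np.float64(100.6), 15)]
```

```bash
python3 -m pendant '[{"gripper":-1,"x":0,"y":-0.0007,"z":0,"twist":0},{"gripper":-1,"x":0,"y":-0.0007,"z":0,"twist":0},{"gripper":-1,"x":0,"y":0,"z":0,"twist":0},{"gripper":-1,"x":0,"y":0,"z":0,"twist":0},{"gripper":-1,"x":0,"y":0,"z":0,"twist":0}]'
python3 arm.py
python3 -m pendant '[{"gripper":-1,"x":0,"y":0.02,"z":0,"twist":0},{"gripper":-1,"x":0,"y":0.03,"z":0,"twist":0},{"gripper":-1,"x":0,"y":0.01,"z":-0.04,"twist":0},{"gripper":-1,"x":0,"y":0,"z":-0.05,"twist":0},{"gripper":-1,"x":0.02,"y":0.02,"z":-0.04,"twist":0},{"gripper":-1,"x":0.04,"y":0.02,"z":0,"twist":0},{"gripper":-1,"x":0.04,"y":0.02,"z":0,"twist":0},{"gripper":-1,"x":0.04,"y":0.02,"z":0,"twist":0},{"gripper":-1,"x":0.04,"y":0.02,"z":0,"twist":0},{"gripper":-1,"x":0,"y":0,"z":0,"twist":0}]'
python3 arm.py
python3 - <<'E'
from h import *
import pickle
v=pickle.load(open("v7.pkl","rb"));x=np.load("p6.npy")
# black head centroid shift since v7 (both views), windows around the head
for i,n,(u0,u1,v0,v1) in((0,"scene",(262,280,170,196)),(1,"side",(250,265,180,203))):
    cs=[]
    for d in(v[i],cap(n)):
        g=d["color"][v0:v1,u0:u1].max(2).astype(float); w=np.clip(90-g,0,None); Y,X=np.mgrid[v0:v1,u0:u1]; cs.append(np.array([(X*w).sum(),(Y*w).sum()])/w.sum())
    d=v[i]; print(n,cs,(ray(d,*cs[1],92)-ray(d,*cs[0],92)).round(2))
E
```

```text
time_s: 20.52
eef_pos: [570.7, 30.7, 68.4]
ee_rot: [-3.142, 0.0, 1.795]
force: [1.3, -0.6, 0.1]
width: 0.4
gripper_force: 0.6
tcp [570.65427674  30.72516066  68.4313713 ] yaw 102.86389230090673 r 72.25023909869088 tcp arm-angle 18.12157643365458
scene arm 1.352294790957103 85.93499584135235 46
side arm 356.81782919085185 65.44619553593972 100
brass [(np.float64(93.1), np.float64(84.0), 69)] [(np.float64(55.7), np.float64(98.6), 13)]
time_s: 21.55
eef_pos: [663.6, 205.7, 172.1]
ee_rot: [3.141, -0.003, 1.799]
force: [-0.1, -0.7, -1.0]
width: 0.6
gripper_force: 0.0
tcp [663.60278622 205.69498629 172.05714154] yaw 103.09696224803449 r 165.43881671188868 tcp arm-angle 124.30712147699978
scene arm 2.579968240562721 61.95666651345586 132
side arm 354.4506321565809 63.465706139214646 73
brass [(np.float64(93.1), np.float64(84.6), 71)] []
scene [array([271.03306673, 184.47833353]), array([269.32187315, 183.56810907])] [-5.33 -0.18  0.  ]
side [array([258.93800714, 190.41544953]), array([260.02335669, 190.99482816])] [-3.94 -0.72  0.  ]
```

```bash
python3 -c "
from plant import robot
print(robot.sense()['time_s'],robot.close_job())"
```

```text
the job is handed in; nothing more can be done
21.85 None
```

I turned the table until the brass bushing stood at the pointer (measured about 1.5 mm short of the place), then pushed the inspection head over it (about 2 mm off the bushing's centre). I handed the job in at 21.9 s with the robot clear. Measurement error is about 1 mm, the head's final position comes from tracking after its last nudge rather than a full refit, and no verdict was shown.

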